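# Release the ratchet clamp and slide the glued specimen box out

### The job

The glue on the clear specimen box in the bar clamp has set. Without gripping or lifting anything, press down the ribbed release paddle on the clamp's sliding jaw and, keeping it down, push that jaw back along its bar all the way to the foot at the far end. Then push the freed box, flat on the desk, out through the open side of the clamp, away from the bar, until it is completely past the ends of both jaws, leaving the jaw back and the other things undisturbed.

Things in the scene. Friction and masses are not known exactly. Their poses are not given: they have to be found in the camera images.
- bar_clamp: Grey ratchet bar clamp lying flat, fixed on the desk. Origin on the desk (z = 0) under the middle of the bar, in the plane of the fixed jaw's face; z up. Its x runs along the bar from the fixed jaw to the far foot, the way the jaw opens. Both jaw arms reach to its +y side (the open side) and end at y = 112 mm. Bar 20 mm wide, x -22 to 256 mm, top at z = 20 mm plus saw teeth 3.5 mm high.
- fixed_jaw_end (a point): Middle of the fixed jaw arm's free end, on the clamp's open side, 15 mm above the desk, at clamp x = -12, y = 112 mm. The arm is 18 mm thick, 27 mm high; its foot at the bar is 46 mm wide, 30 mm high.
- far_foot (a point): Top centre of the foot at the bar's far end, the sliding jaw's back stop: clamp x 244 to 266 mm, 50 mm wide, 30 mm high. A large upright screen stands to the clamp's left, running from about x = 0.5, y = 0.35 m to x = 0.8, y = 0.05 m of the robot's frame: swing the arm past it close to the robot.
- sliding_jaw (a joint): Travel of the sliding jaw along clamp +x, m: 0.003 to 0.010 at the start (clamped), 0.0595 against the far foot. A ratchet nose stops it moving back (+) until the paddle is down; then it slides with 1.5 N friction. Letting the paddle up locks it again. Its carriage on the bar is 34 mm wide, 26 mm high and runs 78 mm back from the front of its arm (clamp x = 106 mm + travel).
- sliding_jaw_end (a point): Middle of the sliding jaw arm's free end, on the clamp's open side, 15 mm above the desk; rides with the jaw. The arm is 20 mm thick, 26 mm high. A spring pad 46 mm wide stands up to 17 mm out of its front and presses the box with a few newtons.
- release_paddle (a joint): Angle of the release paddle, rad: near 0 up (rest), 0.26 fully down (stop); the ratchet is free from about 0.15. A dark ribbed steel rocker, 24 mm wide, 42 mm long, on top of the sliding jaw above the bar. At rest it slopes up from its pin (z = 29 mm) to its front end (z = 46 mm); fully down it is nearly level, top at z = 31 to 34 mm. Pressed straight down it needs 2 to 6 N; springs up when let go.
- paddle_top (a point): Point on the ribs of the paddle's front half, on its top and centre line, 30 mm in front of the hinge pin and 20 mm in front of the thumb rest; rides with jaw and paddle, and sinks about 8 mm when the paddle is fully down.
- thumb_rest (a point): Point on the front face of the thumb rest, an upright grey plate on the sliding jaw above the back end of the paddle, 34 mm wide, from z = 36 to 63 mm, facing clamp -x; the point is at z = 56 mm on its centre line. It is rigid with the jaw: a finger that holds the paddle down can push the jaw back by it.
- glued_box: Clear lidded specimen box with small round samples, lid fixed, about 0.14 kg (varies), flat on the desk between the jaws. Origin: centre of its underside. 76 mm along its own x (a small lip makes it 83 on its -x side, which faces away from the bar), 100 mm along its own y (along the bar), 30 mm high. 45 to 55 mm of free desk lie between it and the bar.
- marker_pen: Bystander: marker pen, 126 mm long, 14 mm high, lying beside the bar on its right, the side away from the box. Origin at its middle. Leave alone.
- vial_0: Bystander: small glass vial with a black cap, 23 mm across, 58 mm tall, standing a little beyond the free end of the sliding jaw's arm. Origin at the centre of its underside. Leave alone.
- tweezers_0: Bystander: steel tweezers, 123 mm long, lying behind the far foot. Origin at the middle. Leave alone.
- puck_0: Bystander: black mounted sample, a disc 30 mm across and 18 mm high, on the desk behind the sliding jaw's arm, clear of its travel. Leave alone.
- puck_1: Bystander: brown mounted sample, a disc 25 mm across and 20 mm high, near the black one. Leave alone.
- petri_0: Bystander: clear petri dish, 58 mm across, 14 mm high, on the desk near the mounted samples. Leave alone.
- wash_bottle: Bystander: white bottle with a red cap, 63 mm across, 151 mm tall, standing by itself well to the left. Leave alone.

How it is judged:
By the outcome, as a careful person would: the job done as asked, in the order asked, and still so for the second after the job is handed in, with the robot touching nothing.
It also fails if it takes over 48 s, if anything falls off the work surface, if the arm or the gripper's body presses on something with over 40 N, if the wrist force passes 120 N, or if a joint passes its speed limit or range.

### The arm

A 7-joint arm with a two-finger parallel gripper is mounted at the origin on a cart in front of the work surface, level with it; the furniture and walls round the work are solid. World frame = base frame: x ahead of the robot, y to its left, z up, the work surface at z = 0. Lengths are in m, angles in degrees, forces in N, time in s.
With the tool pointing down it reaches from about 0.425 to 0.875 m from the base axis. Payload 4.7 kg.
Tool frame: the origin (TCP) lies midway between the tips of the shut fingers; the grasp point (between the pads) lies 19 mm behind it; z points along the fingers, x is the direction in which the jaws open and shut, and the axes are right-handed (so a half turn about z gives the same grasp; the last joint's range is limited). The gripper opens to 87 mm and grips with 3 to 60 N. Pads are 19 mm wide; open, the fingers measure 117 mm over their backs; the gripper's body (75 mm by 190 mm) begins 51 mm behind the grasp point.
Start: joints at [-70.525, 18.392, -4.016, 83.108, 1.295, 78.541, -3.26], TCP at [0.208, 0.616, 0.223] pointing down, gripper open.
Joint ranges: [-163.93, 163.93], [-17.29, 119.83], [-79.2, 71.16], [3.27, 140.29], [-89.18, 269.18], [5.43, 117.66], [-154.24, 154.24]. Speed limits (degrees/s): [147.25, 147.25, 180, 180, 180, 180, 180].

### API

Orientations are given as [roll, pitch, yaw] about the fixed x, y, z axes, in that order (R = Rz(yaw) Ry(pitch) Rx(roll)).
In Python, from cell import env gives the robot as it stands.
- The arm moves only by the tool carry_out, never from a script. Its argument "plan" is a list of rows, each an object with "grip": the closure, from 0 (fully open) to 1 (shut); "dp": the shift along the tool's x, y, z in m, a list of three; "rotation": the turn, a rotation vector about the tool's x, y, z in degrees, a list of three. In form: [{"grip": grip, "dp": [dx, dy, dz], "rotation": [wx, wy, wz]}, ...]. A call has 1 to 8 rows; each row shifts and turns the pose as measured when the row begins, along the tool's axes as they then stand; what a row does not reach is not made up. A row lasts 1/12 s, in which the tool goes at most 41.7 mm and 7.16 degrees, less where a joint would pass 70% of its speed; a pose out of reach is approached as far as the arm can. A call is refused whole if a number of a shift passes 0.0417 or a number of a turn 7.16, either way. A call with a gripper value outside its range is refused whole. The fingers move at their own pace and stop on an object; "force" is the grip in N (left out, the last holds). Time passes only in rows, so rows that do not move let the fingers close. It gives the time, the measured TCP pose, the force and the opening at its end, in the units of the state.
- env.get_obs(): the state, without advancing time (a new reading comes with each control period).
- env.read_camera(name): name is "side" or "top"; returns the picture (480x640x3 uint8, red, green, blue); there is no depth.
- env.camera_params(name): a dict with "fx", "fy", "cx", "cy" (pixels), "R" (3x3) and "t" (3): a world point X has camera coordinates R X + t. Camera axes: x right, y down, z forward; pixel columns grow to the right and rows downward; lengths in m; the calibration is good to about 2 mm. A picture is of the moment at which its call begins. camera_params takes no time and is no camera call.
- env.sign_off(): hands the job in, once; it reports no verdict.
The state is a dict: "time_s": time; "qpos": joint angles; "joint_velocities": joint speeds; "effort": joint torques, N m; "tool_pos": TCP position; "tool_rot": TCP orientation; "force": force on the tool from outside, world axes, zero at the start; "wrist_torque": the same for the moment, N m; "grip_width": finger opening in m.
Only numpy, scipy, OpenCV 4.12 (cv2) and the standard library are available. Lean on these libraries where they do the work, as an engineer would, in place of code of your own. Each camera call takes 0.05 s, during which the arm holds its last target. There are 200 camera calls.

## Working session

There is one attempt and no reset: what is moved stays moved. The work goes in short steps, Python scripts to look and compute and a tool call to move; the robot and the scene stay as the last step left them, time stands still between calls to the robot, and variables do not carry over. Pictures are saved under pics/ and viewed, about 8 in all and at most 12, crops included, and the job is handed in when it is done.

Besides the shell and the picture viewer there is one more tool, called as name(argument=value, ...), one argument or row to a line, values as JSON. carry_out: Moves the arm, as the interface text tells. Its arguments: {"type":"object","properties":{"plan":{"type":"array","items":{"type":"object","properties":{"grip":{"type":"number"},"dp":{"type":"array","items":{"type":"number"}},"rotation":{"type":"array","items":{"type":"number"}}}}},"force":{"type":"number"}},"required":["plan"]}

```bash
mkdir -p pics; python3 - <<'E'
from cell import env
import cv2,json,numpy as np
for n in("top","side"):
    cv2.imwrite(f"pics/{n}0.png",env.read_camera(n)[:,:,::-1])
    p=env.camera_params(n);print(n,{k:np.round(v,4).tolist() for k,v in p.items()})
o=env.get_obs();print({k:np.round(v,3).tolist() for k,v in o.items()})
E
```

```text
top {'fx': 437.5995, 'fy': 437.5995, 'cx': 317.0069, 'cy': 239.0569, 'R': [[0.0097, -0.9999, 0.007], [-0.999, -0.01, -0.0428], [0.0429, -0.0066, -0.9991]], 't': [0.0024, 0.5788, 0.999]}
side {'fx': 576.1358, 'fy': 576.1358, 'cx': 302.3903, 'cy': 240.4343, 'R': [[0.0634, -0.998, -0.0051], [-0.5658, -0.0317, -0.8239], [0.8221, 0.0551, -0.5667]], 't': [-0.0292, 0.3796, 0.6612]}
{'time_s': 0.1, 'qpos': [-70.525, 18.436, -4.015, 83.167, 1.297, 78.539, -3.26], 'joint_velocities': [-0.016, -0.057, 0.113, -0.167, -0.045, -0.133, -0.007], 'effort': [0.0, -49.258, -0.406, -31.34, -0.064, 0.039, 0.0], 'tool_pos': [0.208, 0.615, 0.222], 'tool_rot': [179.992, 0.097, 71.334], 'force': [0.674, -0.172, -0.901], 'wrist_torque': [-0.039, -0.047, 0.001], 'grip_width': 0.087}
```

View pics/top0.png

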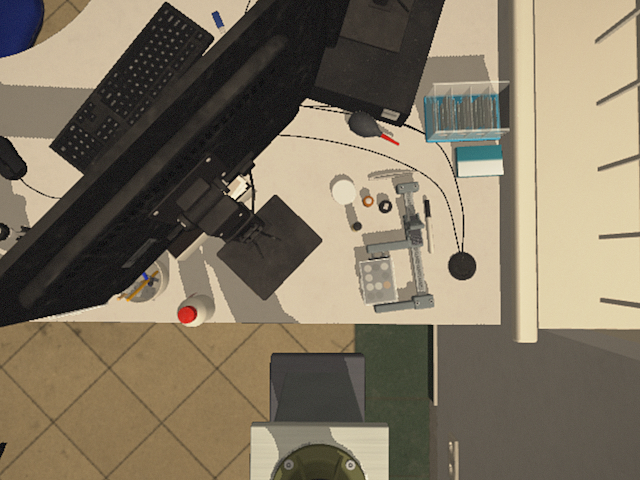

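View pics/side0.png

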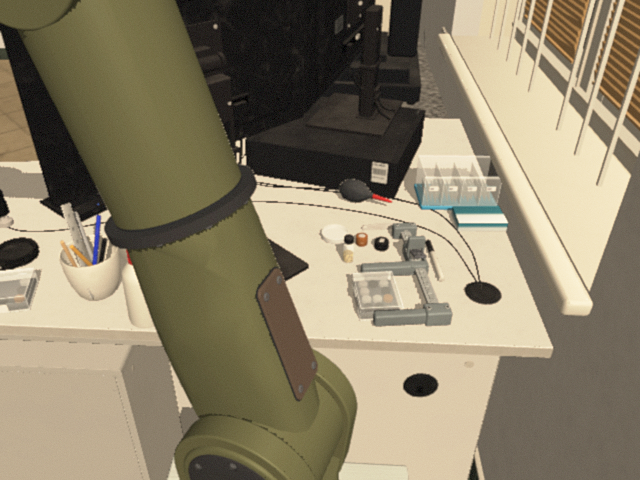

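The top view shows the clamp at about (365–435, 175–310), with the fixed jaw near the robot and the open side to the left (+y). I'll enlarge that area.

```bash
python3 - <<'E'
import cv2
a=cv2.imread("pics/top0.png")[165:320,325:445]
cv2.imwrite("pics/c1.png",cv2.resize(a,None,fx=5,fy=5,interpolation=cv2.INTER_CUBIC)[:,:][:775])
a=cv2.imread("pics/top0.png")[165:315,320:450]
b=cv2.imread("pics/side0.png")[215:335,330:480]
a=cv2.resize(a,None,fx=4,fy=4,interpolation=cv2.INTER_CUBIC)
cv2.imwrite("pics/c1.png",a)
cv2.imwrite("pics/c2.png",cv2.resize(b,None,fx=5,fy=5,interpolation=cv2.INTER_CUBIC))
E
```

```text
(no output)
```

View pics/c1.png

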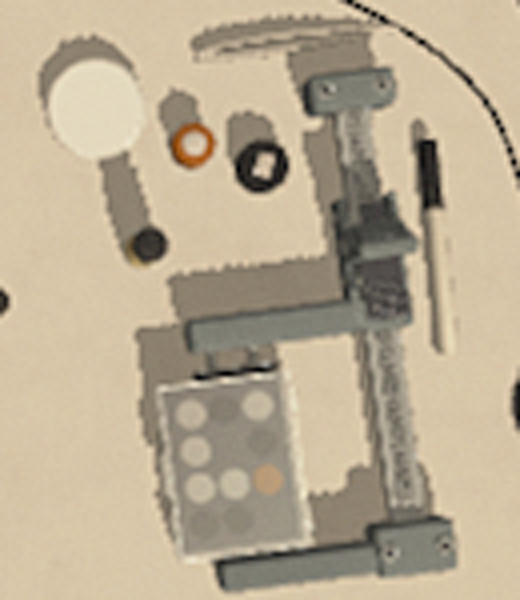

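View pics/c2.png

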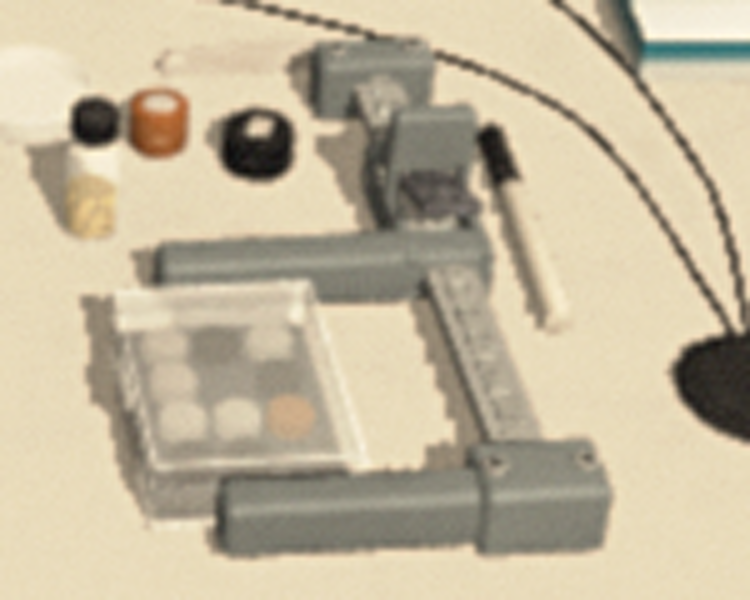

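Crop c1 shows, in crop pixels: far foot centre (351,91), fixed jaw end (221,577), sliding jaw end (189,335), paddle around (385,290), thumb rest around (375,240), and box top corners (160,387), (285,370), (310,540), (182,555).

```bash
cat > h.py <<'E'
import numpy as np
from cell import env
from scipy.spatial.transform import Rotation as Ro
def ray(cam,uv,z):
    p=env.camera_params(cam);R=np.array(p["R"]);t=np.array(p["t"])
    c=-R.T@t; d=R.T@np.array([(uv[0]-p["cx"])/p["fx"],(uv[1]-p["cy"])/p["fy"],1])
    return c+d*(z-c[2])/d[2]
def crop(u,v,z): return ray("top",(320+(u+.5)/4-.5,165+(v+.5)/4-.5),z)
def side(u,v,z): return ray("side",(330+(u+.5)/5-.5,215+(v+.5)/5-.5),z)
E
python3 - <<'E'
from h import *
from scipy.optimize import least_squares
W=[crop(351,91,.03),crop(221,577,.028),crop(189,335,.027)]
for w in W: print(w.round(4))
def T(p,c): a=p[2];return np.array([p[0]+np.cos(a)*c[0]-np.sin(a)*c[1],p[1]+np.sin(a)*c[0]+np.cos(a)*c[1]])
f=lambda p:np.concatenate([T(p,c)-w[:2] for c,w in zip([(.255,0),(-.012,.112),(.116+p[3],.112)],W)])
s=least_squares(f,[.5,-.2,0,.006]);print(s.x.round(4),np.degrees(s.x[2]),s.fun.round(4))
p=s.x
for n,uv in dict(paddlefront=(382,318),thumbTopMid=(380,245),vial=(148,243),puck0=(262,165),penTop=(428,140),penBot=(445,350)).items():
    z=dict(paddlefront=.03,thumbTopMid=.063,vial=.058,puck0=.018,penTop=.014,penBot=.014)[n]
    w=crop(*uv,z);a=p[2];d=w[:2]-p[:2];print(n,w.round(3),'clamp',round(np.cos(a)*d[0]+np.sin(a)*d[1],4),round(-np.sin(a)*d[0]+np.cos(a)*d[1],4))
for uv in((160,387),(285,370),(310,540),(182,555)):
    w=crop(*uv,.03);a=p[2];d=w[:2]-p[:2];print('box',w.round(3),'clamp',round(np.cos(a)*d[0]+np.sin(a)*d[1],4),round(-np.sin(a)*d[0]+np.cos(a)*d[1],4))
print('side fixed',side(224,505,.027),side(158,250,.026), 'foot',side(375,50,.03))
E
```

```text
[ 0.6983 -0.1972  0.03  ]
[ 0.4213 -0.1243  0.028 ]
[ 0.558  -0.1056  0.027 ]
[ 0.4473 -0.2335  0.1395  0.0114] 7.9915001138602015 [ 0.0016 -0.0008 -0.0014  0.     -0.0001  0.0008]
paddlefront [ 0.569 -0.215  0.03 ] clamp 0.1228 0.0014
thumbTopMid [ 0.608 -0.206  0.063] clamp 0.1627 0.0047
vial [ 0.608 -0.079  0.058] clamp 0.1805 0.1307
puck0 [ 0.657 -0.148  0.018] clamp 0.2192 0.0551
penTop [ 0.673 -0.245  0.014] clamp 0.2216 -0.0432
penBot [ 0.551 -0.255  0.014] clamp 0.0998 -0.0358
box [ 0.528 -0.089  0.03 ] clamp 0.1003 0.1319
box [ 0.539 -0.16   0.03 ] clamp 0.1007 0.0602
box [ 0.443 -0.174  0.03 ] clamp 0.0037 0.0593
box [ 0.434 -0.102  0.03 ] clamp 0.0048 0.1322
side fixed [ 0.41296037 -0.12568303  0.027     ] [ 0.55747333 -0.10635758  0.026     ] foot [ 0.6969109  -0.19953175  0.03      ]
```

carry_out(
  plan=[
    {"grip": 1, "dp": [-0.036, 0, -0.02], "rotation": [0, 0, 0]},
    {"grip": 1, "dp": [-0.036, 0, -0.02], "rotation": [0, 0, 0]},
    {"grip": 1, "dp": [-0.036, 0, -0.02], "rotation": [0, 0, 0]},
    {"grip": 1, "dp": [-0.036, 0, -0.02], "rotation": [0, 0, 0]},
    {"grip": 1, "dp": [-0.036, 0, 0], "rotation": [0, 0, 0]},
    {"grip": 1, "dp": [-0.02, 0, 0], "rotation": [0, 0, 0]},
    {"grip": 1, "dp": [-0.001, 0.02, 0], "rotation": [0, 0, 2.5]},
    {"grip": 1, "dp": [-0.002, 0.041, 0], "rotation": [0, 0, 5.2]},
  ],
)

```text
time_s: 0.77
tool_pos: [0.1905, 0.3952, 0.2951]
tool_rot: [180.0, 1.2, 64.3]
force: [0.3, 0.3, 0.5]
grip_width: 0.0416
```

carry_out(
  plan=[
    {"grip": 1, "dp": [0, 0.041, 0], "rotation": [0, 0, 5.2]},
    {"grip": 1, "dp": [-0.001, 0.041, 0], "rotation": [0, 0, 5.2]},
    {"grip": 1, "dp": [-0.002, 0.041, 0], "rotation": [0, 0, 5.2]},
    {"grip": 1, "dp": [-0.002, 0.041, 0], "rotation": [0, 0, 5.2]},
    {"grip": 1, "dp": [-0.002, 0.041, 0], "rotation": [0, 0, 5.2]},
    {"grip": 1, "dp": [-0.002, 0.041, 0], "rotation": [0, 0, 5.2]},
    {"grip": 1, "dp": [-0.002, 0.041, 0], "rotation": [0, 0, 5.2]},
    {"grip": 1, "dp": [-0.002, 0.041, 0], "rotation": [0, 0, 5.2]},
  ],
)

```text
time_s: 1.43
tool_pos: [0.4156, 0.1581, 0.2951]
tool_rot: [179.0, 0.7, 20.5]
force: [0.4, 0.4, -0.4]
grip_width: 0.001
```

carry_out(
  plan=[
    {"grip": 1, "dp": [-0.002, 0.041, 0], "rotation": [0, 0, 7]},
    {"grip": 1, "dp": [-0.002, 0.041, 0], "rotation": [0, 0, 7]},
    {"grip": 1, "dp": [-0.001, 0.041, 0], "rotation": [0, 0, 7]},
    {"grip": 1, "dp": [0, 0.041, 0], "rotation": [0, 0, 7]},
    {"grip": 1, "dp": [0.005, 0.041, 0], "rotation": [0, 0, 7]},
    {"grip": 1, "dp": [0.015, 0.038, 0], "rotation": [0, 0, 7]},
    {"grip": 1, "dp": [0.02, 0.03, 0], "rotation": [0, 0, 7]},
    {"grip": 1, "dp": [0, 0, 0], "rotation": [0, 0, 7]},
  ],
)

```text
time_s: 2.1
tool_pos: [0.4489, -0.1367, 0.2989]
tool_rot: [178.5, -0.7, -37.5]
force: [-0.6, 0.4, 0.2]
grip_width: 0.0001
```

```bash
cat >> h.py <<'E'
C=np.array([.447,-.2335]);A=np.radians(8.0)
def cw(x,y,z=0): return np.array([C[0]+np.cos(A)*x-np.sin(A)*y,C[1]+np.sin(A)*x+np.cos(A)*y,z])
def wc(w): d=np.array(w[:2])-C;return np.array([np.cos(A)*d[0]+np.sin(A)*d[1],-np.sin(A)*d[0]+np.cos(A)*d[1]])
def st():
    o=env.get_obs();p=np.array(o["tool_pos"]);r=o["tool_rot"]
    print("t",round(o["time_s"],2),"pos",p.round(4),"rot",np.round(r,2),"clamp",wc(p).round(4),"F",np.round(o["force"],1));return p,Ro.from_euler("xyz",r,degrees=True)
def to(x,y,z,yaw=-82):
    p,R=st();print("dp",R.inv().apply(cw(x,y,z)-p).round(4),"rot",np.degrees((R.inv()*Ro.from_euler("xyz",[180,0,yaw],degrees=True)).as_rotvec()).round(2))
E
python3 - <<'E'
from h import *
print('thumb top front edge side',wc(side(400,110,.063)),wc(side(475,108,.063)),'bottom',wc(side(395,190,.036)))
print('paddle front?',wc(side(445,217,.045)),wc(crop(382,318,.045)))
print('thumb top strip',wc(crop(350,238,.063)),wc(crop(415,247,.063)))
to(.14,0,.1)
E
```

```text
thumb top front edge side [0.15964943 0.01310261] [ 0.15858688 -0.01599794] bottom [0.14455681 0.01582022]
paddle front? [0.11363886 0.00479438] [0.12303632 0.00491717]
thumb top strip [0.16892817 0.02049018] [ 0.15938538 -0.01435641]
t 2.1 pos [ 0.4489 -0.1367  0.2989] rot [178.5   -0.69 -37.5 ] clamp [0.0153 0.0956] F [-0.6  0.4  0.2]
dp [ 0.1531 -0.0272  0.2001] rot [ 1.15 -1.24 44.49]
```

carry_out(
  plan=[
    {"grip": 1, "dp": [0.022, -0.003, 0.025], "rotation": [0.2, -0.2, 6.4]},
    {"grip": 1, "dp": [0.022, -0.006, 0.025], "rotation": [0.2, -0.2, 6.4]},
    {"grip": 1, "dp": [0.021, -0.008, 0.025], "rotation": [0.2, -0.2, 6.4]},
    {"grip": 1, "dp": [0.02, -0.01, 0.025], "rotation": [0.2, -0.2, 6.4]},
    {"grip": 1, "dp": [0.018, -0.013, 0.025], "rotation": [0.2, -0.2, 6.4]},
    {"grip": 1, "dp": [0.017, -0.015, 0.025], "rotation": [0.2, -0.2, 6.4]},
    {"grip": 1, "dp": [0.015, -0.016, 0.025], "rotation": [0, 0, 6]},
    {"grip": 1, "dp": [0, 0, 0], "rotation": [0, 0, 0]},
  ],
)

```text
time_s: 2.77
tool_pos: [0.5907, -0.231, 0.1163]
tool_rot: [-179.8, -0.3, -84.9]
force: [-1.8, 1.2, -1.2]
grip_width: 0.0005
```

```bash
python3 - <<'E'
from h import *
to(.138,0,.07)
E
```

```text
t 2.77 pos [ 0.5907 -0.231   0.1163] rot [-179.79   -0.27  -84.88] clamp [ 0.1426 -0.0176] F [-1.8  1.2 -1.2]
dp [-0.0175  0.0057  0.0462] rot [-0.2  -0.27 -2.88]
```

carry_out(
  plan=[
    {"grip": 1, "dp": [-0.011, 0.003, 0.02], "rotation": [-0.2, -0.3, -2]},
    {"grip": 1, "dp": [-0.007, 0.003, 0.02], "rotation": [0, 0, -1]},
    {"grip": 1, "dp": [0, 0, 0], "rotation": [0, 0, 0]},
  ],
)

```text
time_s: 3.02
tool_pos: [0.5811, -0.2177, 0.0714]
tool_rot: [179.5, -0.2, -81.9]
force: [0.4, 1.2, -0.4]
grip_width: 0.0006
```

```bash
python3 - <<'E'
from h import *
import cv2
to(.138,0,.055)
a=env.read_camera("side")[190:300,340:480,::-1]
cv2.imwrite("pics/s2.png",cv2.resize(a,None,fx=5,fy=5,interpolation=cv2.INTER_CUBIC))
E
```

```text
t 3.02 pos [ 0.5811 -0.2177  0.0714] rot [179.48  -0.24 -81.86] clamp [ 0.1349 -0.003 ] F [ 0.4  1.2 -0.4]
dp [-0.0031 -0.0032  0.0164] rot [ 0.52 -0.24  0.14]
```

View pics/s2.png

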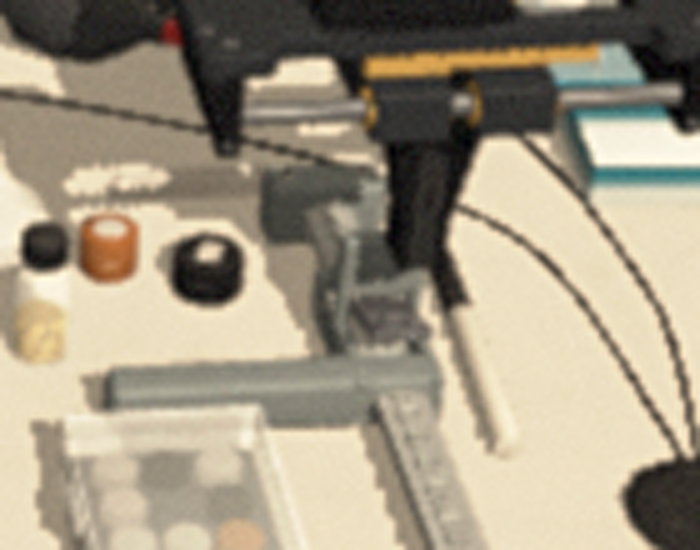

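```bash
python3 - <<'E'
from h import *
def pj(w):
    p=env.camera_params("side");c=np.array(p["R"])@w+np.array(p["t"]);u=p["fx"]*c[0]/c[2]+p["cx"];v=p["fy"]*c[1]/c[2]+p["cy"];return ((u-340+.5)*5-.5).round(),((v-190+.5)*5-.5).round()
p,R=st();print('tip',pj(p))
for n,w in dict(tiplow=cw(*wc(p),.04),thumbT=cw(.158,0,.063),thumbL=cw(.158,.017,.063),thumbR=cw(.158,-.017,.063),padtop=cw(.138,0,.043),padfrontL=cw(.125,.012,.046),padfrontR=cw(.125,-.012,.046),armfront=cw(.115,0,.026)).items(): print(n,pj(w))
E
```

```text
t 3.07 pos [ 0.5822 -0.2184  0.0733] rot [179.62  -0.3  -81.91] clamp [ 0.136  -0.0039] F [-0.1  0.1 -0.4]
tip (np.float64(412.0), np.float64(245.0))
tiplow (np.float64(402.0), np.float64(317.0))
thumbT (np.float64(385.0), np.float64(236.0))
thumbL (np.float64(341.0), np.float64(238.0))
thumbR (np.float64(428.0), np.float64(234.0))
padtop (np.float64(391.0), np.float64(308.0))
padfrontL (np.float64(369.0), np.float64(323.0))
padfrontR (np.float64(432.0), np.float64(320.0))
armfront (np.float64(401.0), np.float64(380.0))
```

carry_out(
  plan=[
    {"grip": 1, "dp": [-0.004, -0.002, 0.014], "rotation": [0.4, 0, 0]},
    {"grip": 1, "dp": [0, 0, 0.012], "rotation": [0, 0, 0]},
    {"grip": 1, "dp": [0, 0, 0.004], "rotation": [0, 0, 0]},
    {"grip": 1, "dp": [0, 0, 0.004], "rotation": [0, 0, 0]},
  ],
)

```text
time_s: 3.4
tool_pos: [0.5874, -0.2174, 0.0449]
tool_rot: [-179.4, -0.5, -81.9]
force: [0.8, 0.2, 0.2]
grip_width: 0.0006
```

```bash
python3 - <<'E'
from h import *
to(.138,0,.033)
E
```

```text
t 3.4 pos [ 0.5874 -0.2174  0.0449] rot [-179.44   -0.55  -81.95] clamp [ 0.1412 -0.0036] F [0.8 0.2 0.2]
dp [-0.0037  0.0033  0.0119] rot [-0.56 -0.55  0.06]
```

carry_out(
  plan=[
    {"grip": 1, "dp": [-0.003, 0.003, 0.003], "rotation": [-0.5, -0.5, 0]},
    {"grip": 1, "dp": [0, 0, 0.004], "rotation": [0, 0, 0]},
    {"grip": 1, "dp": [0, 0, 0.004], "rotation": [0, 0, 0]},
  ],
)

```text
time_s: 3.65
tool_pos: [0.5857, -0.2162, 0.0366]
tool_rot: [-179.7, -0.1, -82.0]
force: [0.4, 0.2, 0.7]
grip_width: 0.0006
```

```bash
python3 - <<'E'
from h import *
to(.138,0,.033)
E
```

```text
t 3.65 pos [ 0.5857 -0.2162  0.0366] rot [-1.7973e+02 -8.0000e-02 -8.1990e+01] clamp [ 0.1397 -0.0021] F [0.4 0.2 0.7]
dp [-0.0021  0.0018  0.0036] rot [-0.27 -0.08  0.02]
```

carry_out(
  plan=[
    {"grip": 1, "dp": [-0.002, 0.001, 0.003], "rotation": [0, 0, 0]},
    {"grip": 1, "dp": [0, 0, 0.003], "rotation": [0, 0, 0]},
  ],
)

```text
time_s: 3.82
tool_pos: [0.5859, -0.2152, 0.0323]
tool_rot: [-179.5, -0.2, -82.0]
force: [-2.4, 4.4, 22.1]
grip_width: 0.0004
```

```bash
python3 - <<'E'
from h import *
import cv2
to(.138,0,.033)
a=env.read_camera("side")[200:300,360:480,::-1]
cv2.imwrite("pics/s3.png",cv2.resize(a,None,fx=6,fy=6,interpolation=cv2.INTER_CUBIC))
E
```

```text
t 3.82 pos [ 0.5859 -0.2152  0.0323] rot [-1.7954e+02 -1.5000e-01 -8.2010e+01] clamp [ 0.1401 -0.0012] F [-2.4  4.4 22.1]
dp [-0.0012  0.0021 -0.0007] rot [-0.46 -0.15 -0.01]
```

View pics/s3.png

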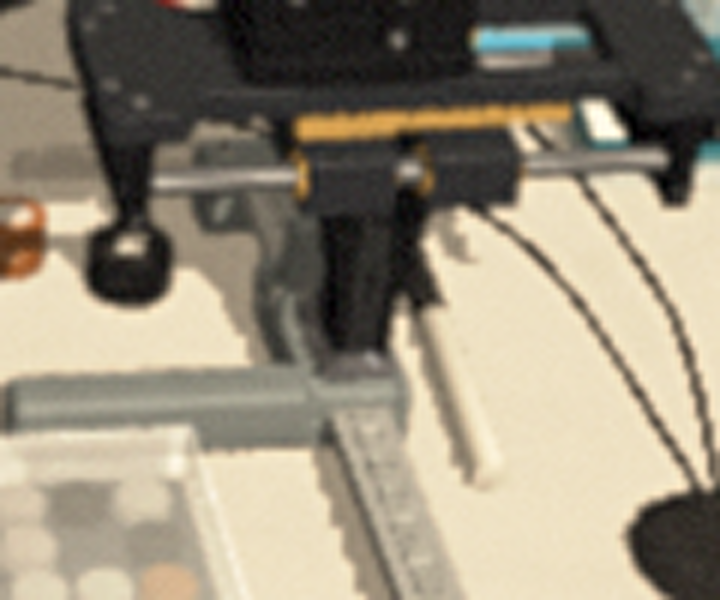

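carry_out(
  plan=[
    {"grip": 1, "dp": [-0.001, -0.004, 0], "rotation": [-0.3, 0, 0]},
    {"grip": 1, "dp": [0, -0.004, 0.0005], "rotation": [0, 0, 0]},
    {"grip": 1, "dp": [0, -0.004, 0.0005], "rotation": [0, 0, 0]},
  ],
)

```text
time_s: 4.12
tool_pos: [0.5981, -0.2132, 0.0338]
tool_rot: [-179.7, -0.1, -82.1]
force: [-3.0, -0.7, 4.0]
grip_width: 0.0006
```

```bash
python3 - <<'E'
from h import *
to(.21,0,.033)
E
```

```text
t 4.12 pos [ 0.5981 -0.2132  0.0338] rot [-1.7975e+02 -1.2000e-01 -8.2070e+01] clamp [ 0.1525 -0.001 ] F [-3.  -0.7  4. ]
dp [-0.001  -0.0575  0.001 ] rot [-0.25 -0.12 -0.07]
```

carry_out(
  plan=[
    {"grip": 1, "dp": [0, -0.003, 0.0015], "rotation": [-0.2, 0, 0]},
    {"grip": 1, "dp": [0, -0.004, 0.001], "rotation": [0, 0, 0]},
    {"grip": 1, "dp": [0, -0.005, 0.001], "rotation": [0, 0, 0]},
  ],
)

```text
time_s: 4.37
tool_pos: [0.6121, -0.2115, 0.0328]
tool_rot: [-179.8, -0.1, -82.1]
force: [-2.4, 1.3, 9.4]
grip_width: 0.0002
```

```bash
python3 - <<'E'
from h import *
to(.21,0,.033)
E
```

```text
t 4.37 pos [ 0.6121 -0.2115  0.0328] rot [-1.7982e+02 -6.0000e-02 -8.2080e+01] clamp [ 0.1666 -0.0011] F [-2.4  1.3  9.4]
dp [-0.0012 -0.0434 -0.0001] rot [-0.18 -0.06 -0.08]
```

carry_out(
  plan=[
    {"grip": 1, "dp": [-0.001, -0.005, 0.001], "rotation": [-0.2, 0, 0]},
    {"grip": 1, "dp": [0, -0.005, 0.001], "rotation": [0, 0, 0]},
    {"grip": 1, "dp": [0, -0.005, 0.001], "rotation": [0, 0, 0]},
    {"grip": 1, "dp": [0, -0.005, 0.001], "rotation": [0, 0, 0]},
    {"grip": 1, "dp": [0, -0.004, 0.001], "rotation": [0, 0, 0]},
  ],
)

```text
time_s: 4.78
tool_pos: [0.6407, -0.2074, 0.0329]
tool_rot: [-179.7, -0.1, -82.0]
force: [-11.3, 0.3, 12.1]
grip_width: 0.0008
```

```bash
python3 - <<'E'
from h import *
import cv2
to(.21,0,.033)
a=env.read_camera("side")[200:300,360:480,::-1]
cv2.imwrite("pics/s4.png",cv2.resize(a,None,fx=6,fy=6,interpolation=cv2.INTER_CUBIC))
E
```

```text
t 4.78 pos [ 0.6407 -0.2074  0.0329] rot [-1.7972e+02 -9.0000e-02 -8.2030e+01] clamp [ 0.1954 -0.0012] F [-11.3   0.3  12.1]
dp [-0.0012 -0.0146 -0.0001] rot [-0.28 -0.09 -0.03]
```

View pics/s4.png

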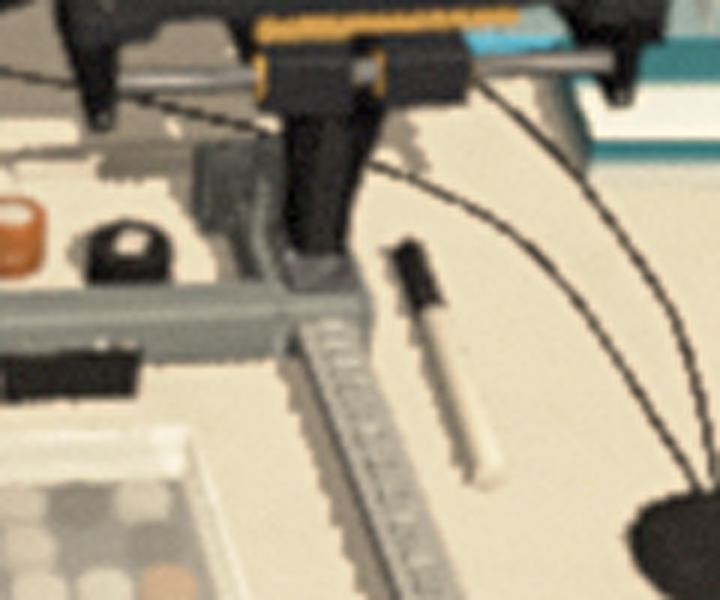

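The jaw has moved back a long way and the x force has risen to 11 N, which suggests it has reached the foot. I'll push a little more to confirm.

carry_out(
  plan=[
    {"grip": 1, "dp": [-0.001, -0.003, 0.001], "rotation": [-0.2, 0, 0]},
    {"grip": 1, "dp": [0, -0.003, 0.0005], "rotation": [0, 0, 0]},
    {"grip": 1, "dp": [0, -0.003, 0.0005], "rotation": [0, 0, 0]},
  ],
)

```text
time_s: 5.08
tool_pos: [0.6402, -0.2075, 0.0329]
tool_rot: [178.9, 0.3, -82.2]
force: [-10.7, 3.0, 13.2]
grip_width: 0.0007
```

```bash
python3 - <<'E'
from h import *
to(.21,0,.033)
E
```

```text
t 5.08 pos [ 0.6402 -0.2075  0.0329] rot [178.92   0.27 -82.19] clamp [ 0.1949 -0.0011] F [-10.7   3.   13.2]
dp [-0.0012 -0.015  -0.0004] rot [ 1.08  0.27 -0.18]
```

carry_out(
  plan=[
    {"grip": 1, "dp": [0, -0.001, -0.006], "rotation": [1, 0.3, 0]},
    {"grip": 1, "dp": [0, 0, -0.012], "rotation": [0, 0, 0]},
    {"grip": 1, "dp": [0, 0.003, -0.02], "rotation": [0, 0, 0]},
    {"grip": 1, "dp": [-0.02, 0.02, -0.03], "rotation": [0, 0, 0]},
    {"grip": 1, "dp": [-0.02, 0.035, -0.01], "rotation": [0, 0, 0]},
    {"grip": 1, "dp": [-0.01, 0.039, -0.01], "rotation": [0, 0, 0]},
    {"grip": 1, "dp": [0, 0.039, 0], "rotation": [0, 0, 0]},
    {"grip": 1, "dp": [0, 0, 0], "rotation": [0, 0, 0]},
  ],
)

```text
time_s: 5.75
tool_pos: [0.4956, -0.1737, 0.1204]
tool_rot: [179.6, 0.0, -82.1]
force: [-0.7, -0.2, -1.1]
grip_width: 0.0005
```

```bash
python3 - <<'E'
from h import *
import cv2
to(.053,.025,.08)
a=env.read_camera("side")[215:335,330:480,::-1]
cv2.imwrite("pics/s5.png",cv2.resize(a,None,fx=5,fy=5,interpolation=cv2.INTER_CUBIC))
E
```

```text
t 5.75 pos [ 0.4956 -0.1737  0.1204] rot [ 1.7962e+02  1.0000e-02 -8.2060e+01] clamp [0.0565 0.0524] F [-0.7 -0.2 -1.1]
dp [0.0275 0.0032 0.0404] rot [ 0.38  0.01 -0.06]
```

View pics/s5.png

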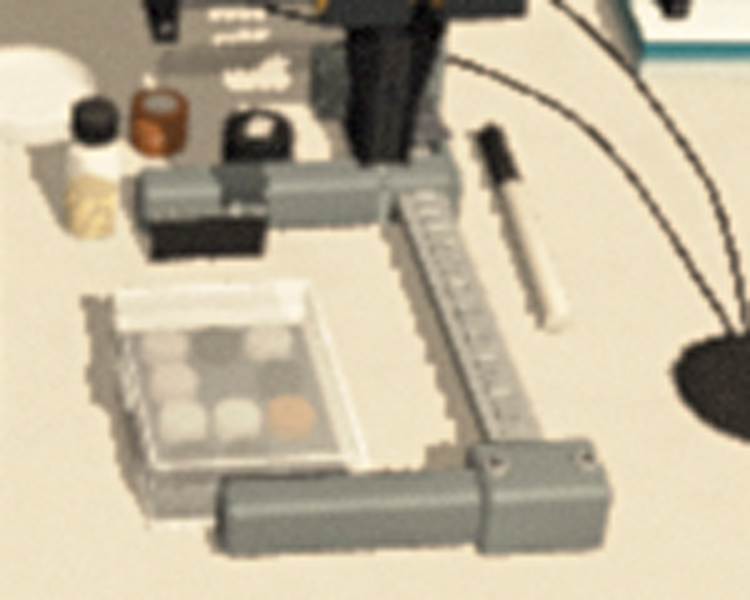

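The jaw is back: its arm end is at crop (140,185), the spring pad stands clear of the box, the box hasn't moved, and the vial, pucks and pen look undisturbed. Next I'll turn the tool 90° and half-open the fingers, so both of them push the box from the bar side.

carry_out(
  plan=[
    {"grip": 0.5, "dp": [0.003, 0, 0], "rotation": [0, 0, -7]},
    {"grip": 0.5, "dp": [0.003, 0, 0], "rotation": [0, 0, -7]},
    {"grip": 0.5, "dp": [0.003, 0, 0], "rotation": [0, 0, -7]},
    {"grip": 0.5, "dp": [0.003, 0, 0], "rotation": [0, 0, -7]},
    {"grip": 0.5, "dp": [0, 0, 0], "rotation": [0, 0, -7]},
    {"grip": 0.5, "dp": [0, 0, 0], "rotation": [0, 0, -7]},
    {"grip": 0.5, "dp": [0, 0, 0], "rotation": [0, 0, -7]},
    {"grip": 0.5, "dp": [0, 0, 0], "rotation": [0, 0, -7]},
  ],
)

```text
time_s: 6.47
tool_pos: [0.5146, -0.1823, 0.1252]
tool_rot: [-179.8, -0.7, -24.5]
force: [-0.6, 0.0, 0.3]
grip_width: 0.0408
```

carry_out(
  plan=[
    {"grip": 0.5, "dp": [0, 0, 0], "rotation": [0, 0, -7]},
    {"grip": 0.5, "dp": [0, 0, 0], "rotation": [0, 0, -7]},
    {"grip": 0.5, "dp": [0, 0, 0], "rotation": [0, 0, -7]},
    {"grip": 0.5, "dp": [0, 0, 0], "rotation": [0, 0, -7]},
    {"grip": 0.5, "dp": [0, 0, 0], "rotation": [0, 0, -5]},
    {"grip": 0.5, "dp": [0, 0, 0], "rotation": [0, 0, 0]},
  ],
)

```text
time_s: 6.97
tool_pos: [0.5232, -0.1822, 0.1263]
tool_rot: [179.5, -1.0, 9.7]
force: [0.6, -0.6, -0.0]
grip_width: 0.0436
```

```bash
python3 - <<'E'
from h import *
import cv2
to(.053,.034,.012,8)
print('jaw end travel',wc(side(140,185,.026))-.116, 'before',wc(side(158,250,.026))-.116)
E
```

```text
t 6.97 pos [ 0.5232 -0.1822  0.1263] rot [179.52  -0.98   9.68] clamp [0.0826 0.0402] F [ 0.6 -0.6 -0. ]
dp [-0.0318  0.0044  0.1138] rot [ 0.47 -0.99  1.68]
jaw end travel [ 0.05381425 -0.00521835] before [ 0.01109302 -0.00546984]
```

```bash
python3 - <<'E'
from h import *
import cv2
t=env.read_camera("top")[:,:,::-1];s=env.read_camera("side")[:,:,::-1]
cv2.imwrite("pics/t6f.png",t);cv2.imwrite("pics/s6f.png",s)
a=cv2.resize(t[175:265,350:450],None,fx=4,fy=4,interpolation=cv2.INTER_CUBIC)
b=cv2.resize(s[215:305,350:450],None,fx=4,fy=4,interpolation=cv2.INTER_CUBIC)
cv2.imwrite("pics/c6.png",np.hstack([a,b]))
E
```

```text
(no output)
```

View pics/c6.png

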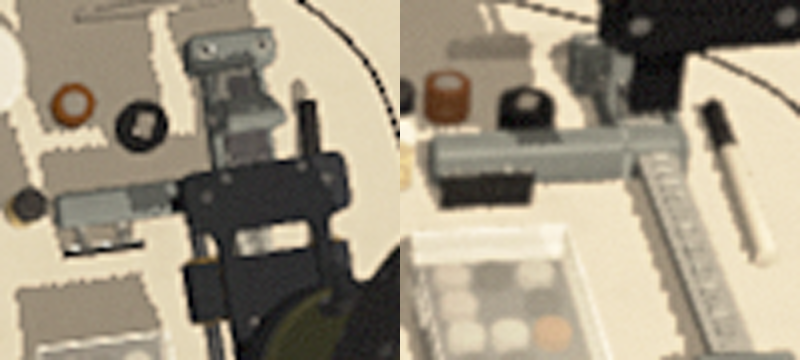

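```bash
python3 - <<'E'
from h import *
import cv2
f=lambda u,v:ray("top",(350+(u+.5)/4-.5,175+(v+.5)/4-.5),.027)
print(wc(f(57,210))-[.116,.112], wc(f(225,51)))
g=lambda n:cv2.imread(f"pics/{n}.png",0)
T=g("top0")[236:262,364:384]
cv2  # match jaw end top face between pictures
for a,b,cam in(("top0","t6f","top"),("side0","s6f","side")):
    (x0,x1,y0,y1)=(362,376,243,254) if cam=="top" else (358,374,261,277)
    A=g(a)[y0:y1,x0:x1];r=cv2.matchTemplate(g(b)[y0-40:y1,x0-20:x1+10],A,cv2.TM_CCOEFF_NORMED)
    _,s,_,l=cv2.minMaxLoc(r);u,v=l[0]+x0-20,l[1]+y0-40
    print(cam,s,u-x0,v-y0,wc(ray(cam,(u+8,v+6),.026))-wc(ray(cam,(x0+8,y0+6),.026)))
E
```

```text
[ 0.06064704 -0.00052902] [0.25470482 0.00366299]
top 0.4970781207084656 -5 -32 [0.07398683 0.00148883]
side 0.8062126040458679 2 -5 [ 0.01538382 -0.00646667]
```

The top view puts the jaw travel at 60.6 ± 2 mm, so it is against the foot, and nothing else has been disturbed. The template-match numbers scored poorly and I'm ignoring them. Next I'll lower the fingers between the bar and the box.

carry_out(
  plan=[
    {"grip": 0.5, "dp": [-0.016, 0.002, 0], "rotation": [0.5, -1, 1.7]},
    {"grip": 0.5, "dp": [-0.014, 0.004, 0.015], "rotation": [0, 0, 0]},
    {"grip": 0.5, "dp": [0, 0, 0.02], "rotation": [0, 0, 0]},
    {"grip": 0.5, "dp": [0, 0, 0.01], "rotation": [0, 0, 0]},
    {"grip": 0.5, "dp": [0, 0, 0], "rotation": [0, 0, 0]},
  ],
)

```text
time_s: 7.48
tool_pos: [0.4919, -0.1946, 0.0807]
tool_rot: [-179.9, 0.1, 6.7]
force: [-0.9, -0.0, -0.1]
grip_width: 0.0432
```

```bash
python3 - <<'E'
from h import *
to(.053,.034,.012,8)
E
```

```text
t 7.48 pos [ 0.4919 -0.1946  0.0807] rot [-1.7994e+02  1.3000e-01  6.7100e+00] clamp [0.0499 0.0322] F [-0.9 -0.  -0.1]
dp [ 0.0032 -0.0018  0.0687] rot [-0.06  0.13 -1.29]
```

carry_out(
  plan=[
    {"grip": 0.5, "dp": [0.003, -0.002, 0.01], "rotation": [0, 0.1, -1.2]},
    {"grip": 0.5, "dp": [0, 0, 0.015], "rotation": [0, 0, 0]},
    {"grip": 0.5, "dp": [0, 0, 0.015], "rotation": [0, 0, 0]},
    {"grip": 0.5, "dp": [0, 0, 0.012], "rotation": [0, 0, 0]},
    {"grip": 0.5, "dp": [0, 0, 0.006], "rotation": [0, 0, 0]},
    {"grip": 0.5, "dp": [0, 0, 0], "rotation": [0, 0, 0]},
  ],
)

```text
time_s: 7.98
tool_pos: [0.4973, -0.1919, 0.0212]
tool_rot: [-180.0, -0.1, 8.0]
force: [0.2, 0.3, -0.1]
grip_width: 0.0432
```

```bash
python3 - <<'E'
from h import *
to(.053,.034,.012,8)
E
```

```text
t 7.98 pos [ 0.4973 -0.1919  0.0212] rot [-1.7996e+02 -1.5000e-01  7.9800e+00] clamp [0.0556 0.0342] F [ 0.2  0.3 -0.1]
dp [-0.0026  0.0002  0.0092] rot [-0.04 -0.15 -0.02]
```

carry_out(
  plan=[
    {"grip": 0.5, "dp": [-0.002, 0, 0.007], "rotation": [0, 0, 0]},
    {"grip": 0.5, "dp": [0, -0.005, 0], "rotation": [0, 0, 0]},
    {"grip": 0.5, "dp": [0, -0.005, 0], "rotation": [0, 0, 0]},
    {"grip": 0.5, "dp": [0, -0.005, 0], "rotation": [0, 0, 0]},
    {"grip": 0.5, "dp": [0, -0.005, 0], "rotation": [0, 0, 0]},
    {"grip": 0.5, "dp": [0, -0.005, 0], "rotation": [0, 0, 0]},
  ],
)

```text
time_s: 8.48
tool_pos: [0.4931, -0.1668, 0.0155]
tool_rot: [179.9, -0.3, 7.9]
force: [0.2, -0.6, -0.2]
grip_width: 0.0436
```

```bash
python3 - <<'E'
from h import *
import cv2
to(.053,.1225,.012,8)
E
```

```text
t 8.48 pos [ 0.4931 -0.1668  0.0155] rot [179.93  -0.32   7.9 ] clamp [0.055  0.0596] F [ 0.2 -0.6 -0.2]
dp [-0.0021 -0.0629  0.0034] rot [ 0.07 -0.32 -0.1 ]
```

carry_out(
  plan=[
    {"grip": 0.5, "dp": [-0.001, -0.006, 0], "rotation": [0, -0.3, 0]},
    {"grip": 0.5, "dp": [0, -0.006, 0], "rotation": [0, 0, 0]},
    {"grip": 0.5, "dp": [0, -0.006, 0], "rotation": [0, 0, 0]},
    {"grip": 0.5, "dp": [0, -0.006, 0], "rotation": [0, 0, 0]},
    {"grip": 0.5, "dp": [0, -0.006, 0], "rotation": [0, 0, 0]},
    {"grip": 0.5, "dp": [0, -0.006, 0], "rotation": [0, 0, 0]},
  ],
)

```text
time_s: 8.98
tool_pos: [0.4873, -0.1269, 0.0165]
tool_rot: [179.9, -0.1, 8.0]
force: [-0.1, -1.2, -0.6]
grip_width: 0.0436
```

```bash
python3 - <<'E'
from h import *
import cv2
to(.053,.1225,.012,8)
a=env.read_camera("side")[200:335,300:480,::-1]
cv2.imwrite("pics/s7.png",cv2.resize(a,None,fx=4,fy=4,interpolation=cv2.INTER_CUBIC))
E
```

```text
t 8.98 pos [ 0.4873 -0.1269  0.0165] rot [ 1.7992e+02 -1.2000e-01  7.9700e+00] clamp [0.0547 0.1   ] F [-0.1 -1.2 -0.6]
dp [-0.0017 -0.0225  0.0044] rot [ 0.08 -0.12 -0.03]
```

View pics/s7.png

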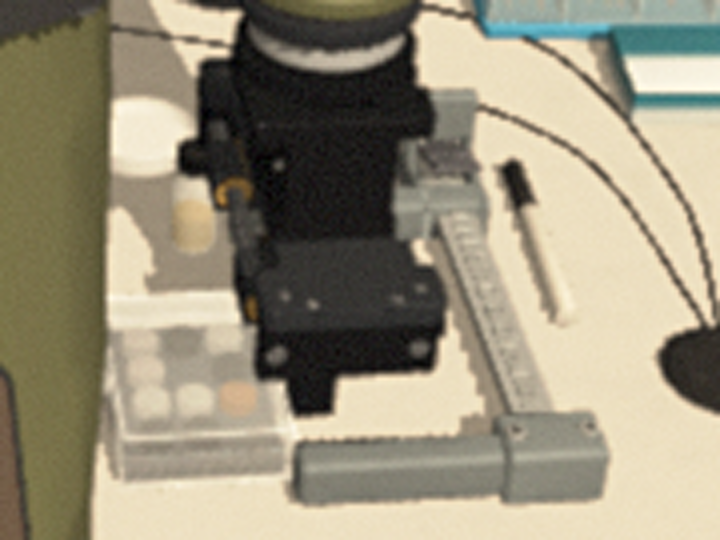

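The box is sliding square, with its bar-side edge now about level with the jaw end. I'll push it a bit further, back off and lift.

carry_out(
  plan=[
    {"grip": 0.5, "dp": [0, -0.006, 0], "rotation": [0, 0, 0]},
    {"grip": 0.5, "dp": [0, -0.006, 0], "rotation": [0, 0, 0]},
    {"grip": 0.5, "dp": [0, -0.006, 0], "rotation": [0, 0, 0]},
    {"grip": 0.5, "dp": [0, -0.005, 0], "rotation": [0, 0, 0]},
    {"grip": 0.5, "dp": [0, -0.003, 0], "rotation": [0, 0, 0]},
    {"grip": 0.5, "dp": [0, -0.001, 0], "rotation": [0, 0, 0]},
    {"grip": 0.5, "dp": [0, 0.008, 0], "rotation": [0, 0, 0]},
    {"grip": 0.5, "dp": [0, 0.01, 0], "rotation": [0, 0, 0]},
  ],
)

```text
time_s: 9.7
tool_pos: [0.4856, -0.1113, 0.0163]
tool_rot: [-179.9, -0.1, 8.3]
force: [0.3, 0.5, -0.7]
grip_width: 0.043
```

carry_out(
  plan=[
    {"grip": 0.5, "dp": [0, 0.005, -0.01], "rotation": [0, 0, 0]},
    {"grip": 0.5, "dp": [0, 0, -0.03], "rotation": [0, 0, 0]},
    {"grip": 0.5, "dp": [0, 0, -0.04], "rotation": [0, 0, 0]},
    {"grip": 0.5, "dp": [0, 0, -0.04], "rotation": [0, 0, 0]},
    {"grip": 0.5, "dp": [0, 0.03, -0.02], "rotation": [0, 0, 0]},
    {"grip": 0.5, "dp": [0, 0.04, 0], "rotation": [0, 0, 0]},
    {"grip": 0.5, "dp": [0, 0.04, 0], "rotation": [0, 0, 0]},
    {"grip": 0.5, "dp": [0, 0.02, 0], "rotation": [0, 0, 0]},
  ],
)

```text
time_s: 10.37
tool_pos: [0.505, -0.2514, 0.1687]
tool_rot: [-180.0, -0.2, 8.5]
force: [-0.6, 0.4, -0.5]
grip_width: 0.0433
```

```bash
python3 - <<'E'
from h import *
import cv2
st()
t=env.read_camera("top")[:,:,::-1];s=env.read_camera("side")[:,:,::-1]
a=cv2.resize(t[165:315,325:445],None,fx=3,fy=3,interpolation=cv2.INTER_CUBIC)
b=cv2.resize(s[200:350,315:455],None,fx=3,fy=3,interpolation=cv2.INTER_CUBIC)
cv2.imwrite("pics/c8.png",np.hstack([a,b]))
E
```

```text
t 10.37 pos [ 0.505  -0.2514  0.1687] rot [-179.99   -0.24    8.55] clamp [ 0.055  -0.0258] F [-0.6  0.4 -0.5]
```

View pics/c8.png

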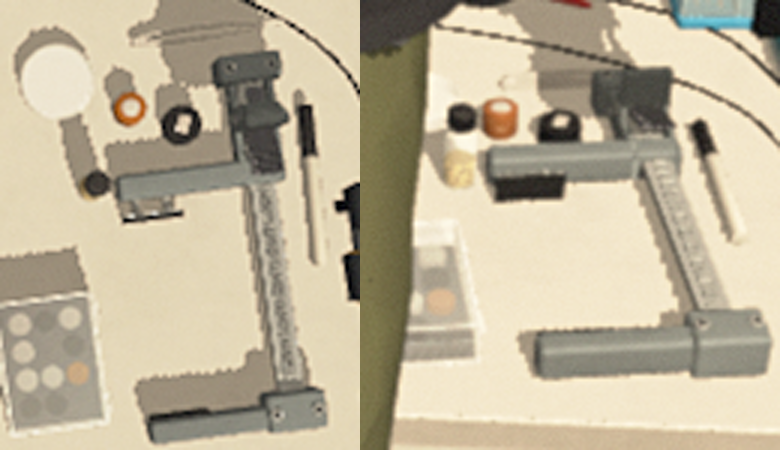

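The top view shows the box's bar-side edge at crop (88,290) to (105,428), well outside the jaw ends at (118,185) and (150,428), a gap of roughly 3 cm. The carriage sits against the foot, the bystanders are where they were, and the arm is clear.

```bash
python3 - <<'E'
from h import *
f=lambda u,v:wc(ray("top",(325+(u+.5)/3-.5,165+(v+.5)/3-.5),.029)).round(4)
print('box',f(88,290),f(105,428),'jaws',f(118,186),f(150,428))
print(env.sign_off())
E
```

```text
box [0.1023 0.1444] [-0.0022  0.1455] jaws [0.1775 0.1113] [-0.0066  0.1119]
the job is handed in; nothing more can be done
None
```

The sliding jaw is back against the far foot, the box is out past the ends of both jaws, and the job was handed in at about 10.5 s of the 48 s allowed. No verdict was reported.

**Jaw:** With the fingers shut, I pressed the paddle fully down, reading 22 N briefly and 4–13 N after that. I then pushed the jaw back by the thumb rest until it stopped and did not move with further pushing (about 11 N). Lifting off let the paddle up.

**Box:** I pushed it flat on the desk, out through the open side, with two half-open fingers, using about 1 N. Then I backed off and lifted clear.

**Last checks:**
- **Box clearance:** Its inner edge is at clamp y ≈ 145 mm and the jaw ends are at 112 mm, so it is clear by about 33 mm and lies square.
- **Jaw position:** The top view gave a travel of 60.6 mm, and later 61.5 mm. The full-back value is 59.5 mm, so both agree within measuring error.
- **Bystanders:** The vial, pucks, petri dish, pen and tweezers look undisturbed. I did not look at the wash bottle again after the arm passed over it early on.
- **Disagreements:** A rougher side-view reading gave about 54 mm of travel, and an automatic template match was too poor to use. I relied on the top view and the hard stop instead.

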